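# Probe the bead feeder's guide tube with the gauge rod and show the tip

## Robot

A 6-joint arm with a two-finger parallel gripper is mounted at the origin on the work surface. World frame = base frame: x ahead of the robot, y to its left, z up, the work surface at z = 0. Lengths are in mm, angles in degrees, forces in N, time in s.
With the tool pointing down it reaches from about 300 to 950 mm from the base axis. Payload 3.1 kg.
Tool frame: the origin (TCP) lies between the finger pads; the fingertips stand 22 mm ahead of it and the grasp point (between the pads) lies 3 mm ahead of it (bot.tcp_to_tips is the distance from the TCP to the fingertips, in mm); x points along the fingers, z is the direction in which the jaws open and shut, and the axes are right-handed (so a half turn about x gives the same grasp; the last joint's range is limited). The gripper opens to 85 mm and grips with 20 to 120 N. Pads are 22 mm wide; open, the fingers measure 114 mm over their backs; the gripper's body (76 mm by 85 mm) begins 54 mm behind the grasp point. The pads swing forward as they close: fully open they stand 13 mm farther back than shut.
Start: joints at [-76.645, 17.653, 93.61, -0, 68.738, -3.994], TCP at [186.344, -596.58, 253.272] pointing down, gripper open.
Joint ranges: [-175.34, 175.34], [-45.06, 112.39], [2.9, 150.54], [-68.45, 248.45], [3.09, 151.38], [-168.51, 168.51]. Speed limits (degrees/s): [159.86, 159.86, 180, 180, 180, 180].

## Interface

Orientations are given as [roll, pitch, yaw] about the fixed x, y, z axes, in that order (R = Rz(yaw) Ry(pitch) Rx(roll)).
In Python, from workcell import bot, imaging, workorder gives the robot as it stands.
- The arm moves only by the tool carry_out, never from a script. Its argument "moves" is a list of rows, each a list of 7 numbers: the closure, from -1 (fully open) to 1 (shut), then the shift along the world's x, y, z in m, then the turn, a rotation vector about the world's x, y, z in rad. In form: [[jaw, x, y, z, rx, ry, rz], ...]. A call has exactly 5 rows; each row is the pose to reach, as a shift and turn from the pose measured when the call began; what a row does not reach only later rows make up. A row lasts 1/10 s, in which the tool goes at most 50 mm and 8.59 degrees, less where a joint would pass 70% of its speed; a pose out of reach is approached as far as the arm can. A call with a gripper value outside its range is refused whole. The fingers move at their own pace and stop on an object; "squeeze" is the grip in N (left out, the last holds). Time passes only in rows, so rows that repeat a pose let the fingers close, or fill a call up. It gives the time, the measured TCP pose, the force and the opening at its end, in the units of the state.
- bot.get_obs(): the state, without advancing time (a new reading comes with each control period).
- imaging.snapshot(name): name is "scene" or "side" or "wrist"; returns the picture (400x640x3 uint8, red, green, blue); there is no depth.
- imaging.get_calibration(name): a dict with "fov_y" (degrees; the focal length in pixels is half the picture's height over the tangent of half this angle, whatever the lens; pixels are square), "cx", "cy" (the principal point, pixels), "pose" (4x4, takes a point from camera to world coordinates). Camera axes: x right, y down, z forward; pixel columns grow to the right and rows downward; lengths in mm; the calibration is good to about 2 mm. A picture is of the moment at which its call begins: read the wrist's pose just before it. get_calibration takes no time and is no camera call; for the wrist camera it gives the pose at the moment of the call.
- workorder.hand_in(): hands the job in, once; it reports no verdict.
The state is a dict: "clock": time; "qpos": joint angles; "joint_velocities": joint speeds; "joint_torque": joint torques, N m; "eef_pos": TCP position; "eef_rot": TCP orientation; "force": force on the tool from outside, world axes, zero at the start; "moment": the same for the moment, N m; "width": opening from 0.0 (shut) to 1.0 (fully open).
Only numpy, scipy, OpenCV 4.12 (cv2) and the standard library are available. Lean on these libraries where they do the work, as an engineer would, in place of code of your own. Each camera call takes 0.05 s, during which the arm holds its last target.

## Task

Take the gauge rod from its wooden cradle, pass its tip through the steel eyelet of the bead feeder and on down the sloping guide tube until the collar stops flat against the eyelet; pause there for a moment, then draw the rod right out again. Finish with the rod still held in the gripper, its tip level above the middle of the white inspection tile for reading, a few centimetres over it (about 5 cm) and touching nothing, and keep holding it still. Leave everything else on the bench where it is.

Things in the scene. Friction and masses are not known exactly. Their poses are not given: they have to be found in the camera images.
- rod: gauge rod, about 100 g: steel shank 8 mm thick, 110 mm long, tapered tip; steel collar 28 mm across, 8 mm thick; square wooden handle 18 x 18 x 90 mm. Origin on the axis at the collar's tip-side face; x towards the handle's end (tip x = -110, collar 0 to 8, handle 8 to 98 mm); y, z square to the handle's flats. Starts level in the cradle, axis 65 mm above the bench, z up, tip towards the robot.
- rod_tip (a point): the very end of the shank's tip, on the axis; the taper is 3 mm across at the end and 8 mm across 6 mm on; dark marking rings follow
- rod_grip (a point): point on the rod's axis in the middle of the handle's free stretch (x = 45 mm in the rod's frame): 37 mm from the collar and 37 mm from the cradle's fork
- cradle: fixed wooden cradle: base 210 x 60 x 12 mm, two open-topped forks 12 mm thick, up to 73 mm high, 31 mm wide under the shank (80 mm from the collar's tip-side face) and 41 mm wide under the handle's end (88 mm from it). The rod lifts straight up out. Origin on the bench, 90 mm from below that collar face towards the tip; x towards the handle's end.
- feeder: fixed bead feeder: white base plate 215 x 110 x 12 mm (x from -145 to 70 mm), low white housing at its rear (x from -143 to -67 mm, 64 mm high, towards the robot), and the inclined steel eyelet and tube on two posts. Origin on the bench, the eyelet's hole being above x = 35 mm, y = 0; +x is the side that the mouth faces, roughly away from the robot.
- guide: steel eyelet and guide tube. Origin: centre of the eyelet's outer face, 130 mm above the bench; z: their common axis, out of the mouth, roughly away from the robot, 28 degrees above level (the rod goes in along -z); y level. Eyelet: ring 34 mm across, 8 mm thick, 15 mm hole. Tube: 15 mm bore, z = -35 to -125 mm. Collar stopped (rigidly) on the eyelet, the tip is at z = -110 mm.
- tile: fixed square white inspection tile 110 x 110 x 12 mm with a thin cross on its face; origin on the bench under its centre
- tile_top (a point): centre of the tile's upper face, 12 mm above the bench
- spool_a: spool of brass wire, 50 mm across, 28 mm high, standing on the bench; origin under its centre (to be left alone)
- spool_b: spool of brass wire like the other one (to be left alone)
- jar: jar with a black lid, 54 mm across, 70 mm high; origin under its centre (to be left alone)
- bottle: small plastic bottle, 40 mm across, 110 mm high; origin under its centre (to be left alone)
- tumbler: drinking glass, 70 mm across, 100 mm high; origin under its centre (to be left alone)
- pliers: small pliers lying flat, 130 mm long, 12 mm high; origin on the bench under their middle (to be left alone)
- case: small flat plastic case, 75 x 22 x 12 mm; origin under its centre (to be left alone)
There are look-alikes about, which are no part of the job. Of the things that look like the tile, take the one that is farthest to the robot's right at the start.

How it is judged (in metres and radians):
On the way, in this order (a step that is already met when the one before it is completed fails the run):
1. the tip is through the eyelet (z of rod_tip in the frame of guide between -0.12 and -0.015 m and x of rod_tip in the frame of guide between -0.009 and 0.009 m and y of rod_tip in the frame of guide between -0.009 and 0.009 m), for 0.1 s.
2. the rod is down the tube with its collar stopped on the eyelet (z of rod in the frame of guide below 0.004 m and angle between the x axis of rod and the z axis of guide, either way round below 0.12 rad and contact force between the fingers and rod above 0.5 N and x of rod_tip in the frame of guide between -0.009 and 0.009 m and y of rod_tip in the frame of guide between -0.009 and 0.009 m), for 0.2 s.
3. the rod is drawn right out of the eyelet, held (z of rod_tip in the frame of guide above 0.005 m and contact force between the fingers and rod above 0.5 N), for 0.1 s.
At the end, for the whole second after the job is handed in: the rod is held still in the fingers, level within 8 degrees, its tip within 35 mm of the tile's middle seen from above and 20 to 100 mm above the tile, touching nothing but the gripper (contact force between the fingers and rod above 0.5 N and horizontal distance between rod_tip and tile_top below 0.035 m and height (world z) of rod_tip between 0.032 and 0.112 m and angle between rod's own x axis and vertical between 1.431 and 1.711 rad and linear speed of rod below 0.03 m/s and contact force between rod and tile below 0.2 N and contact force between rod and feeder below 0.2 N and contact force between rod and cradle below 0.2 N and contact force between rod and spool_a below 0.2 N and contact force between rod and spool_b below 0.2 N and contact force between rod and jar below 0.2 N and contact force between rod and bottle below 0.2 N and contact force between rod and tumbler below 0.2 N and contact force between rod and pliers below 0.2 N and contact force between rod and case below 0.2 N); the arm keeps its last pose, push and grip.
It fails at once if something else on the bench was shifted by more than 20 mm (distance of any of spool_a, spool_b, jar, bottle, tumbler, pliers, case from where it was at the start of the episode above 0.02 m).
It also fails if it takes over 54 s, if anything falls off the work surface, if the arm or the gripper's body presses on something with over 40 N, if the wrist force passes 120 N, or if a joint passes its speed limit or range.

## Working session

There is one attempt and no reset: what is moved stays moved. The work goes in short steps, Python scripts to look and compute and a tool call to move; the robot and the scene stay as the last step left them, time stands still between calls to the robot, and variables do not carry over. Pictures are saved under pics/ and viewed, and the job is handed in when it is done.

Besides the shell and the picture viewer there is one more tool, called after ">>>" by a JSON object that holds its "name" and its "arguments". carry_out: Moves the arm, as the interface text tells. Its arguments: {"type":"object","properties":{"moves":{"type":"array"},"squeeze":{"type":"number"}},"required":["moves"]}

```bash
ls; mkdir -p pics
python3 - <<'E'
from workcell import bot, imaging
import cv2,numpy as np
print(bot.get_obs())
for n in ["scene","side","wrist"]:
    c=imaging.get_calibration(n); print(n,c)
    im=imaging.snapshot(n); cv2.imwrite(f"pics/{n}0.png",im[:,:,::-1])
E
```

```text
pics
{'clock': 0.0, 'qpos': array([-7.66452633e+01,  1.77054637e+01,  9.36905183e+01,  6.28728683e-05,
        6.87389705e+01, -3.99307333e+00]), 'joint_velocities': array([-0.00675059, -0.05816984, -0.08303941, -0.03668234, -0.05711871,
       -0.05723717]), 'joint_torque': array([-7.10731692e-04, -4.15254629e+01, -2.76666373e+01, -2.48739116e-04,
        1.01147822e-02,  2.28961468e-06]), 'eef_pos': array([ 186.15335869, -595.80747106,  252.02832105]), 'eef_rot': array([175.98207286,  89.86504748, 103.32986004]), 'force': array([-0.34978111, -0.00743037,  0.44951216]), 'moment': array([ 0.04058669,  0.00374544, -0.00501312]), 'width': 0.9993224601468867}
scene {'fov_y': 57.81677480471929, 'cx': 323.28250650122396, 'cy': 195.94946940705768, 'pose': array([[ 3.38650026e-02,  7.42745298e-01, -6.68717117e-01,
         1.15875573e+03],
       [ 9.99416337e-01, -2.21622558e-02,  2.59965314e-02,
        -1.24785151e+02],
       [ 4.48852162e-03, -6.69207185e-01, -7.43062310e-01,
         8.13559574e+02],
       [ 0.00000000e+00,  0.00000000e+00,  0.00000000e+00,
         1.00000000e+00]])
[... 173 characters left out ...]
e+02],
       [-1.77880444e-01, -7.26429834e-01,  6.63820943e-01,
        -8.82552164e+02],
       [-1.92638457e-02, -6.71879223e-01, -7.40410166e-01,
         1.03230325e+03],
       [ 0.00000000e+00,  0.00000000e+00,  0.00000000e+00,
         1.00000000e+00]])}
wrist {'fov_y': 67.23122878764777, 'cx': 321.64231093544606, 'cy': 193.33256303459834, 'pose': array([[ 2.98564498e-01, -9.10863843e-01, -2.84932098e-01,
         2.58675322e+02],
       [-9.54386220e-01, -2.85725114e-01, -8.66493019e-02,
        -5.73217854e+02],
       [-2.48654035e-03,  2.97805674e-01, -9.54623275e-01,
         3.73277282e+02],
       [ 0.00000000e+00,  0.00000000e+00,  0.00000000e+00,
         1.00000000e+00]])}
```

View pics/scene0.png

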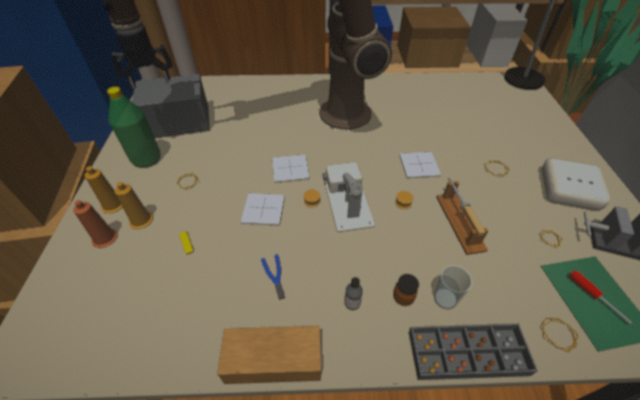

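View pics/side0.png

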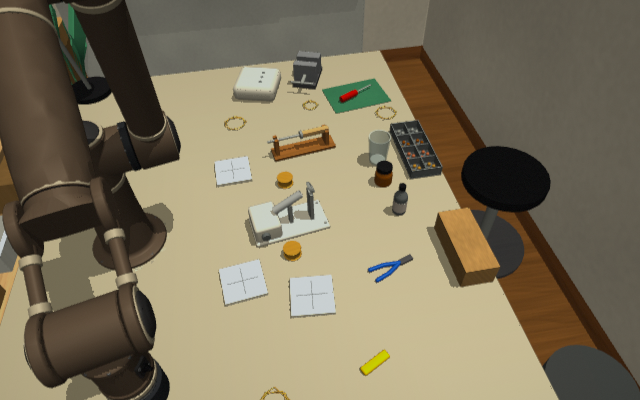

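View pics/wrist0.png

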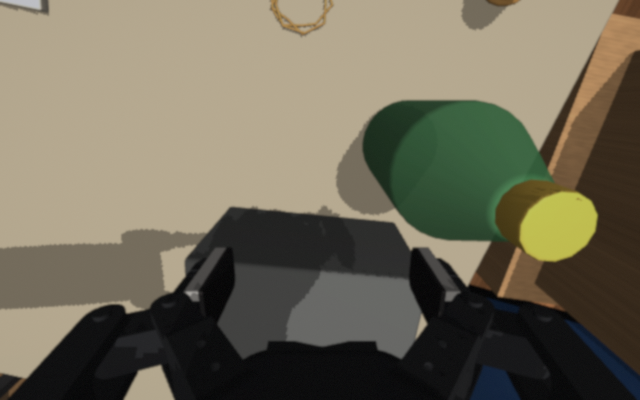

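```bash
cat > h.py <<'E'
import numpy as np,cv2
from scipy.spatial.transform import Rotation as R
def K(c):
    f=200/np.tan(np.radians(c['fov_y']/2)); return np.array([[f,0,c['cx']],[0,f,c['cy']],[0,0,1]])
def ray(c,p):
    d=np.linalg.inv(K(c))@[p[0],p[1],1]; P=c['pose']; d=P[:3,:3]@d; return P[:3,3],d/np.linalg.norm(d)
def onz(c,p,z):
    o,d=ray(c,p); return o+d*(z-o[2])/d[2]
def proj(c,X):
    P=np.linalg.inv(c['pose']); q=P[:3,:3]@np.asarray(X,float)+P[:3,3]; q=K(c)@q; return q[:2]/q[2]
def tri(obs):
    A=np.zeros((3,3));b=np.zeros(3);L=[ray(c,p) for c,p in obs]
    for o,d in L:
        M=np.eye(3)-np.outer(d,d);A+=M;b+=M@o
    X=np.linalg.solve(A,b); return X,[np.linalg.norm(np.cross(X-o,d)) for o,d in L]
E
python3 - <<'E'
from workcell import imaging
from h import *
S=imaging.get_calibration("scene");D=imaging.get_calibration("side")
for n,s,d in [("tile1",(263,209),(312,295)),("tile2",(290,168),(243,282)),("tile3",(420,165),(233,171))]:
    print(n,onz(S,s,12),onz(D,d,12))
for n,s,d in [("spool1",(312,196),(292,248)),("spool2",(404,199),(285,178))]:print(n,onz(S,s,28),onz(D,d,28))
for n,s,d in [("eyelet",(353,185),(310,190)),("tip",(448,186),(272,136)),("handleend",(482,240),(328,130))]:print(n,tri([(S,s),(D,d)]))
def crop(n,x,y,w,h,k,o):
    im=cv2.imread(f"pics/{n}0.png")[y:y+h,x:x+w]; cv2.imwrite(o,cv2.resize(im,None,fx=k,fy=k,interpolation=cv2.INTER_CUBIC))
crop("scene",310,150,190,110,4.2,"pics/c1.png");crop("side",210,115,140,130,4.6,"pics/c2.png")
E
```

```text
tile1 [ 482.80061596 -272.11889645   12.        ] [ 474.36920993 -276.77197551   12.        ]
tile2 [ 313.96079192 -199.09346894   12.        ] [ 306.00654907 -205.41770258   12.        ]
tile3 [312.16135382 220.31923454  12.        ] [302.25392848 213.98979394  12.        ]
spool1 [ 451.00966253 -130.21798899   28.        ] [ 444.4013167  -134.10672755   28.        ]
spool2 [470.67942326 136.34968417  28.        ] [459.75140929 133.92067667  28.        ]
eyelet (array([512.86223827, -25.01784517, 131.62760402]), [np.float64(3.7620561470164913), np.float64(3.7620561470164637)])
tip (array([446.43220235, 270.08989488,  69.649386  ]), [np.float64(14.345356262085444), np.float64(14.345356262085607)])
handleend (array([629.73841826, 309.03087036,  45.45399187]), [np.float64(3.0893983487120424), np.float64(3.0893983487121326)])
```

View pics/c1.png

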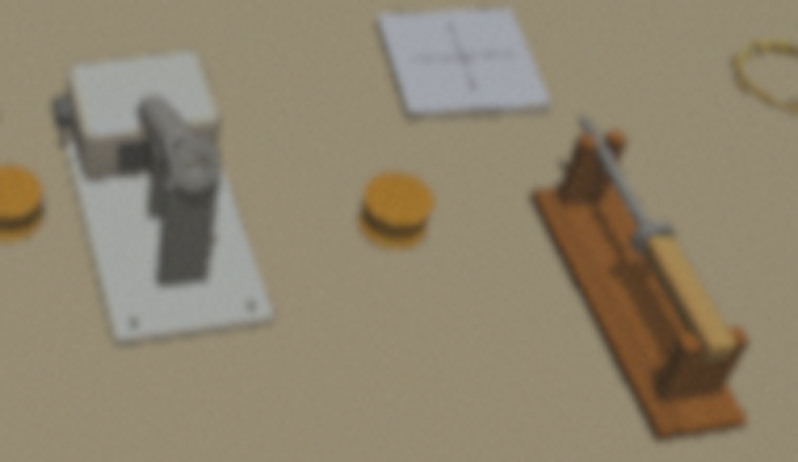

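View pics/c2.png

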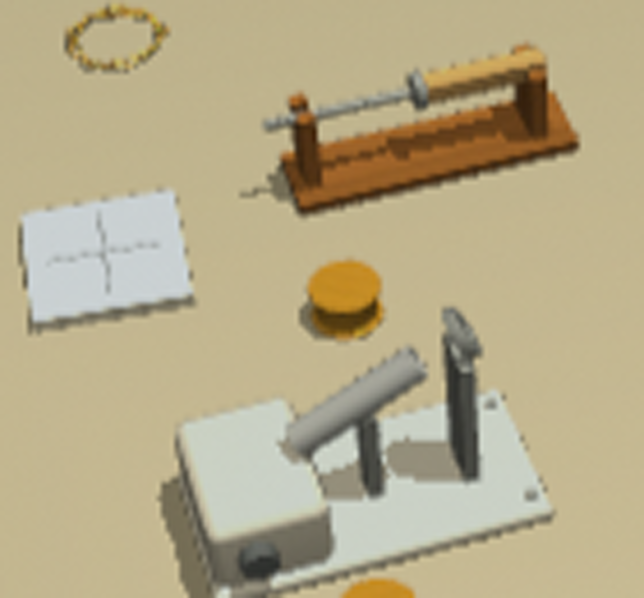

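>>> {"name": "carry_out", "arguments": {"moves": [[-1,0.022,0.04,0.018,0,0,0],[-1,0.044,0.08,0.036,0,0,0],[-1,0.066,0.12,0.054,0,0,0],[-1,0.088,0.16,0.072,0,0,0],[-1,0.11,0.2,0.08,0,0,0]]}}

```text
clock: 0.65
eef_pos: [297.1, -395.0, 334.0]
eef_rot: [51.8, 89.9, -20.9]
force: [1.3, -0.1, -0.6]
width: 1.0
```

>>> {"name": "carry_out", "arguments": {"moves": [[-1,0.022,0.04,0,0,0,0],[-1,0.044,0.08,0,0,0,0],[-1,0.066,0.12,0,0,0,0],[-1,0.088,0.16,0,0,0,0],[-1,0.11,0.2,0,0,0,0]]}}

```text
clock: 1.15
eef_pos: [407.5, -193.1, 333.9]
eef_rot: [50.7, 89.9, -22.0]
force: [0.7, -1.0, -0.0]
width: 1.0
```

```bash
cat > snap.py <<'E'
import sys,pickle,cv2
from workcell import bot, imaging
n,o=sys.argv[1:3]
c=imaging.get_calibration(n);ob=bot.get_obs();im=imaging.snapshot(n)
cv2.imwrite(f"pics/{o}.png",im[:,:,::-1]);pickle.dump((c,ob),open(f"pics/{o}.pkl","wb"))
print(ob['clock'],ob['eef_pos'].round(1),c['pose'][:3,3].round(1),abs(ob['joint_velocities']).max().round(2))
E
python3 snap.py wrist w1
```

```text
1.15 [ 407.5 -193.1  333.9] [ 479.7 -170.2  455.2] 58.04
```

View pics/w1.png

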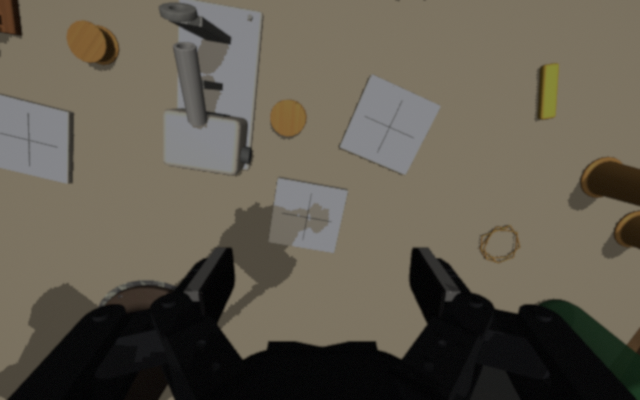

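>>> {"name": "carry_out", "arguments": {"moves": [[-1,0.022,0.04,0,0,0,0],[-1,0.044,0.08,0,0,0,0],[-1,0.066,0.12,0,0,0,0],[-1,0.088,0.16,0,0,0,0],[-1,0.1,0.17,0,0,0,0]]}}

```text
clock: 1.7
eef_pos: [511.0, -13.7, 333.6]
eef_rot: [132.2, 89.5, 60.1]
force: [0.2, -0.3, -0.3]
width: 1.0
```

```bash
python3 snap.py wrist w2
python3 - <<'E'
import pickle
from h import *
from workcell import imaging
c,_=pickle.load(open("pics/w1.pkl","rb"))
print(onz(c,(390,125),12),onz(c,(308,216),12), onz(c,(29,139),12))
print("case",onz(c,(548,92),12))
E
```

```text
1.7 [511.  -13.7 333.6] [582.7   8.8 455.3] 13.51
[ 476.14783078 -274.84934429   12.        ] [ 306.20519946 -202.09414433   12.        ] [300.60270398 220.99489106  12.        ]
case [ 584.01177466 -469.28585224   12.        ]
```

View pics/w2.png

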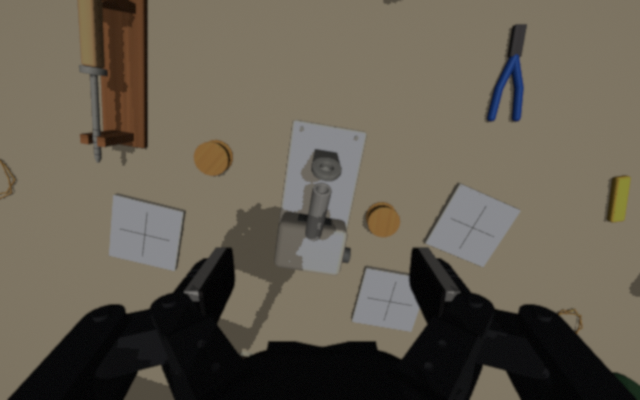

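Run:
```python
import cv2
def crop(n,x,y,w,h,k,o):
    im=cv2.imread(f"pics/{n}.png")[y:y+h,x:x+w]; im=cv2.convertScaleAbs(im,alpha=1.4); cv2.imwrite(o,cv2.resize(im,None,fx=k,fy=k,interpolation=cv2.INTER_CUBIC))
crop("w2",265,110,120,170,3.5,"pics/c3.png");crop("w2",70,0,90,170,3.5,"pics/c4.png");crop("side0",240,175,100,75,7,"pics/c5.png");crop("side0",255,115,90,50,8,"pics/c6.png")
```

```text
(no output)
```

View pics/c3.png

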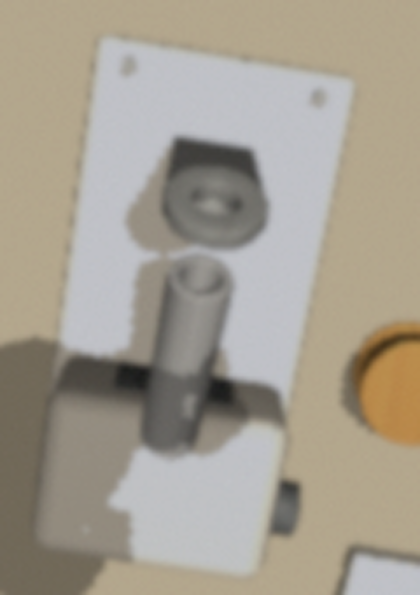

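View pics/c4.png

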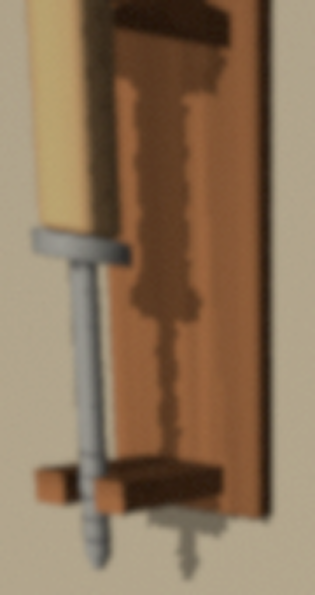

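View pics/c5.png

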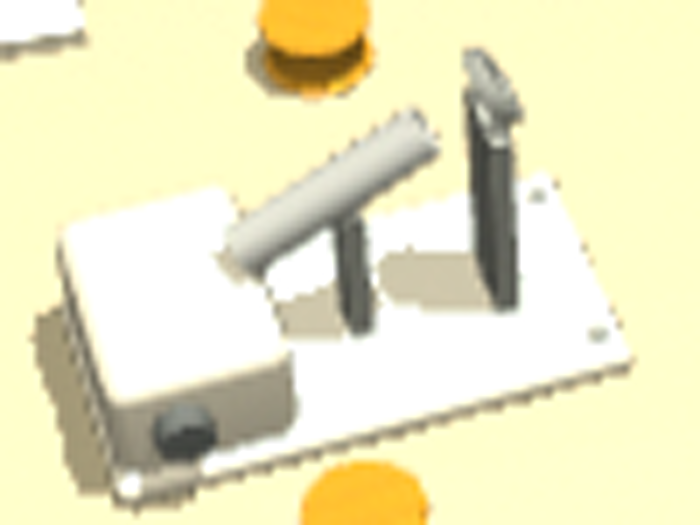

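View pics/c6.png

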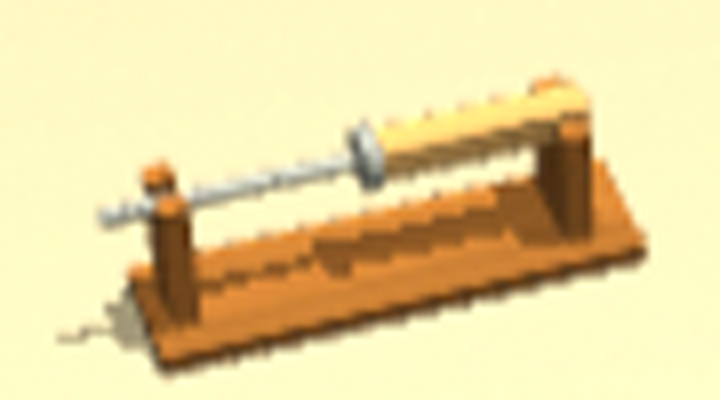

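Run:
```python
import pickle
from h import *
from workcell import imaging
from scipy.optimize import least_squares
W,_=pickle.load(open("pics/w2.pkl","rb"));D=imaging.get_calibration("side")
for p in [(293.6,120.9),(366.4,132.9)]: print("w",onz(W,p,12).round(1))
for p in [(318.6,200.4),(330.3,226.7)]: print("side",onz(D,p,12).round(1))
print("ring c: w",onz(W,(326.5,168.3),128).round(1),"side",onz(D,(310.3,187.6),128).round(1))
print("tube end top: w",onz(W,(322.5,189),116).round(1))
print("tip w",onz(W,(97.9,162),65).round(1),"side",onz(D,(255+102/8,115+217/8),65).round(1))
print("collar w",onz(W,(93.7,74.5),65).round(1),"side",onz(D,(255+358/8,115+163/8),65).round(1))
print("tile3 w",onz(W,(146,234),12),"tile1",onz(W,(474,227),12))
print(W['pose'].round(3))
```

```text
w [544.4  41.8  12. ]
w [560.5 -63.5  12. ]
side [546.9  36.5  12. ]
side [561.8 -69.   12. ]
ring c: w [516.5 -15.9 128. ] side [517.1 -17.4 128. ]
tube end top: w [489.1 -20.  116. ]
tip w [418.9 269.3  65. ] side [424.2 268.7  65. ]
collar w [527.2 284.9  65. ] side [529.6 281.3  65. ]
tile3 w [300.6877069  218.78527527  12.        ] tile1 [ 474.70340606 -277.21633944   12.        ]
[[ 3.06000e-01 -9.10000e-01 -2.79000e-01  5.82743e+02]
 [-9.52000e-01 -2.95000e-01 -8.30000e-02  8.83100e+00]
 [-7.00000e-03  2.91000e-01 -9.57000e-01  4.55293e+02]
 [ 0.00000e+00  0.00000e+00  0.00000e+00  1.00000e+00]]
```

>>> {"name": "carry_out", "arguments": {"moves": [[-1,0.01,0,-0.03,0,0,0],[-1,0.02,0,-0.06,0,0,0],[-1,0.03,0,-0.09,0,0,0],[-1,0.03,0,-0.11,0,0,0],[-1,0.03,0,-0.11,0,0,0]]}}

```text
clock: 2.25
eef_pos: [539.2, -15.3, 219.6]
eef_rot: [-178.7, 89.5, 109.1]
force: [-1.2, 0.5, -0.4]
width: 1.001
```

```bash
python3 snap.py wrist w3
```

```text
2.25 [539.2 -15.3 219.6] [611.8   7.2 340.7] 2.77
```

View pics/w3.png

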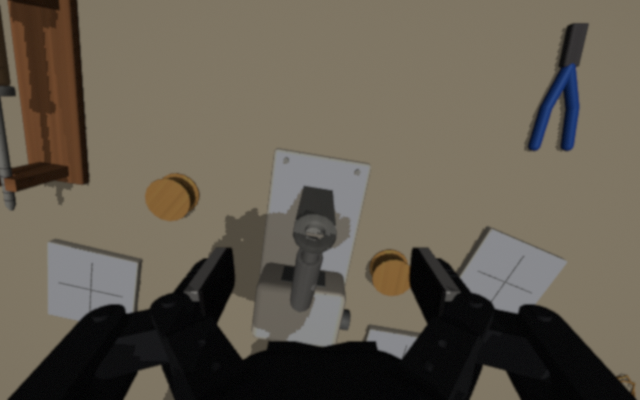

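Run:
```python
import cv2
def crop(n,x,y,w,h,k,o):
    im=cv2.imread(f"pics/{n}.png")[y:y+h,x:x+w]; im=cv2.convertScaleAbs(im,alpha=1.5); cv2.imwrite(o,cv2.resize(im,None,fx=k,fy=k,interpolation=cv2.INTER_CUBIC))
crop("w3",250,140,130,130,5,"pics/c7.png")
```

```text
(no output)
```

View pics/c7.png

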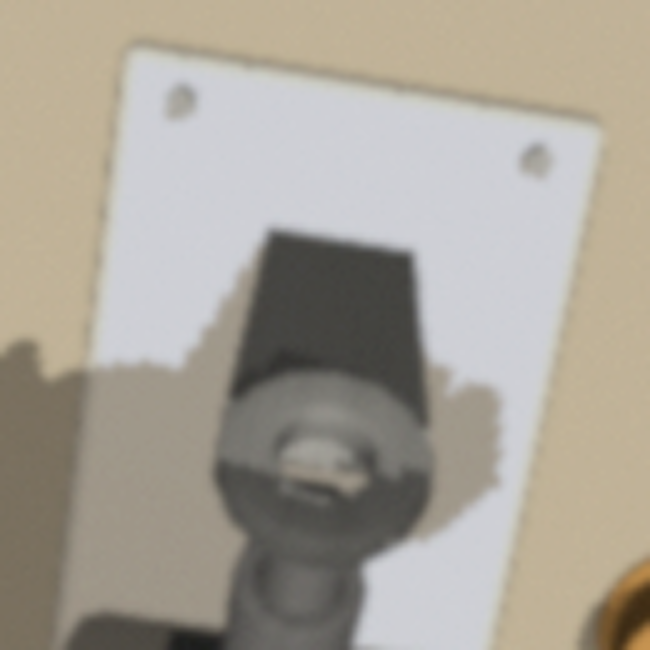

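>>> {"name": "carry_out", "arguments": {"moves": [[-1,0,0.045,0.02,0,0,0],[-1,0,0.09,0.02,0,0,0],[-1,0,0.135,0.02,0,0,0],[-1,0,0.17,0.02,0,0,0],[-1,0,0.17,0.02,0,0,0]]}}

```text
clock: 2.8
eef_pos: [541.5, 158.1, 244.4]
eef_rot: [134.6, 89.4, 62.6]
force: [0.9, -0.3, -0.0]
width: 1.0
```

```bash
python3 snap.py wrist w4
```

```text
2.8 [541.5 158.1 244.4] [613.  180.6 366.1] 3.4
```

View pics/w4.png

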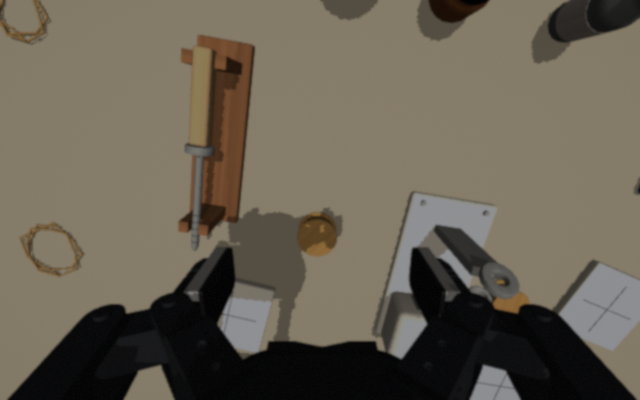

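Run:
```python
import cv2
def crop(n,x,y,w,h,k,o):
    im=cv2.imread(f"pics/{n}.png")[y:y+h,x:x+w]; im=cv2.convertScaleAbs(im,alpha=1.5); cv2.imwrite(o,cv2.resize(im,None,fx=k,fy=k,interpolation=cv2.INTER_CUBIC))
crop("w4",400,180,140,120,5,"pics/c8.png");crop("w4",170,30,90,225,2.6,"pics/c9.png")
import pickle
from h import *
W,_=pickle.load(open("pics/w3.pkl","rb"))
a,b=onz(W,(276.6,149),12),onz(W,(370,164),12); print(a,b,np.linalg.norm(a-b),(a+b)/2, np.degrees(np.arctan2(*(a-b)[:2])))
print(onz(W,(315,231),130))
W,_=pickle.load(open("pics/w4.pkl","rb"))
a,b=onz(W,(413,192),12),onz(W,(495,207),12); print(a,b,np.linalg.norm(a-b),(a+b)/2)
print(onz(W,(500.5,282),130))
print("rod tip",onz(W,(195.5,248),65),"collar",onz(W,(199,153),65),"end",onz(W,(203,47),74))
```

```text
[546.40419764  41.15271568  12.        ] [562.10064396 -61.97851643  12.        ] 104.31888353720034 [554.2524208  -10.41290038  12.        ] -8.653933560855481
[518.28393497 -15.46702744 130.        ]
[546.47122874  44.42231272  12.        ] [560.12702461 -59.64087632  12.        ] 104.95536229529263 [553.29912667  -7.6092818   12.        ]
[515.30267764 -17.46578971 130.        ]
rod tip [421.40439    268.38702635  65.        ] collar [527.3304045  285.46569103  65.        ] end [624.24795165 297.46074204  74.        ]
```

View pics/c8.png

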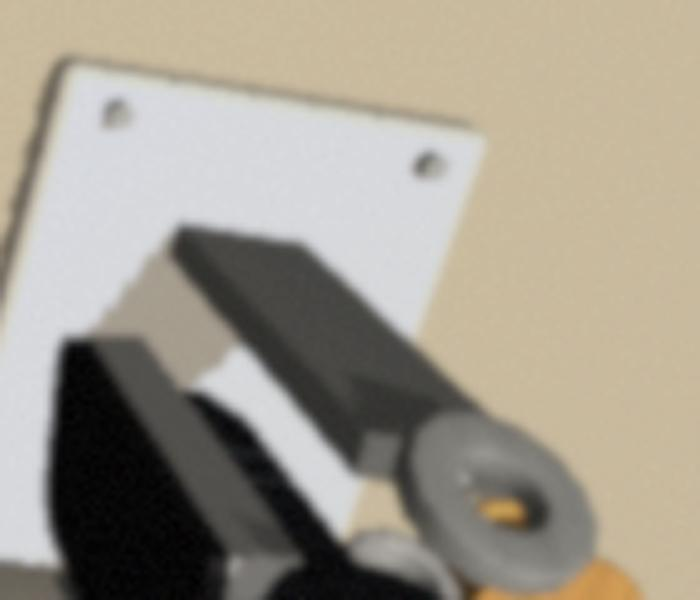

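View pics/c9.png

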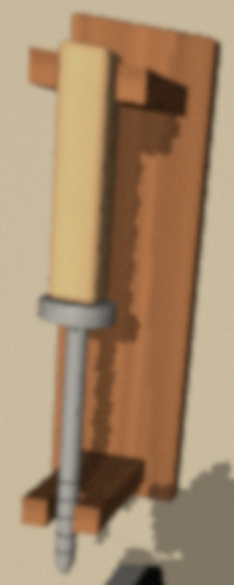

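```bash
cat >> h.py <<'E'
def toolR(xd,zd):
    x=np.array(xd,float);x/=np.linalg.norm(x);z=np.array(zd,float);z-=x*(z@x);z/=np.linalg.norm(z)
    return np.column_stack([x,np.cross(z,x),z])
def cur(o): return R.from_euler('xyz',o['eef_rot'],degrees=True).as_matrix()
def delta(o,G,Rt):
    """shift (m) and rotvec so that grasp point (3mm ahead) sits at G"""
    tcp=np.array(G,float)-3*Rt[:,0]
    return ((tcp-o['eef_pos'])/1000).round(4), R.from_matrix(Rt@cur(o).T).as_rotvec().round(4)
def rodR(yaw,elev,o=None):
    y=np.radians(yaw);e=np.radians(elev)
    rx=np.array([np.cos(y)*np.cos(e),np.sin(y)*np.cos(e),np.sin(e)]);up=np.array([-np.cos(y)*np.sin(e),-np.sin(y)*np.sin(e),np.cos(e)])
    return rx,toolR(-up,[np.sin(y),-np.cos(y),0])
E
python3 - <<'E'
from h import *
from workcell import bot
o=bot.get_obs();print(o['qpos'].round(1));M=cur(o);print(M.round(3))
rx,Rt=rodR(8.3,0);print(Rt.round(3)); print(delta(o,(572,291,165),Rt))
E
```

```text
[ 11.4  11.2 102.8   0.4  65.6  83.3]
[[ 0.005  0.951  0.308]
 [ 0.008  0.308 -0.951]
 [-1.     0.007 -0.006]]
[[ 0.     0.99   0.144]
 [ 0.     0.144 -0.99 ]
 [-1.     0.     0.   ]]
(array([ 0.0306,  0.1349, -0.076 ]), array([-0.0077,  0.0053, -0.168 ]))
```

>>> {"name": "carry_out", "arguments": {"moves": [[-1,0.01,0.04,-0.0,-0.002,0.001,-0.05],[-1,0.02,0.08,-0.02,-0.004,0.003,-0.1],[-1,0.0306,0.12,-0.045,-0.006,0.005,-0.15],[-1,0.0306,0.135,-0.076,-0.0077,0.0053,-0.168],[-1,0.0306,0.135,-0.076,-0.0077,0.0053,-0.168]]}}

```text
clock: 3.35
eef_pos: [569.7, 290.4, 163.9]
eef_rot: [-73.5, 89.5, -155.1]
force: [-0.3, -0.5, -1.1]
width: 1.003
```

```bash
python3 snap.py wrist w5
```

```text
3.35 [569.7 290.4 163.9] [645.7 302.1 284.5] 3.23
```

View pics/w5.png

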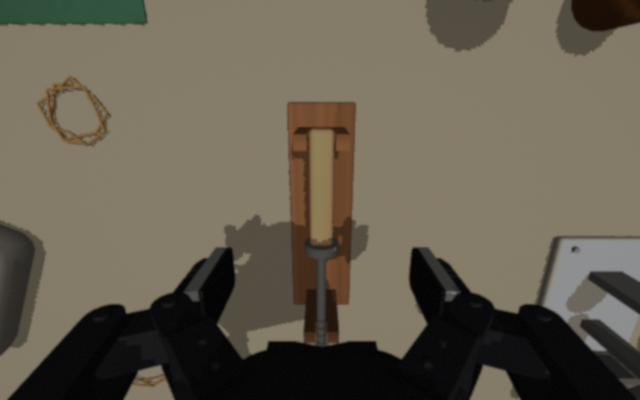

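Run:
```python
import pickle
from h import *
from workcell import bot
W,o=pickle.load(open("pics/w5.pkl","rb"))
e=onz(W,(322,128.5),74);c=onz(W,(321,243),74);h=onz(W,(320.5,331),65)
print(e,c,h,np.degrees(np.arctan2(*(e-c)[1::-1])),np.linalg.norm(e-c))
b0=onz(W,(288,103),12);b1=onz(W,(355,102),12);print(b0,b1)
o=bot.get_obs();print(o['eef_pos'],cur(o).round(3))
```

```text
[625.26602495 298.40230784  74.        ] [538.84823343 286.40034868  74.        ] [447.53751268 273.4402418   65.        ] 7.906829744968827 87.24724474018733
[636.44936831 329.68019183  12.        ] [645.7511248  272.32767094  12.        ]
[570.85581727 289.660455   166.12176232] [[-0.004  0.989  0.145]
 [-0.003  0.145 -0.989]
 [-1.    -0.005  0.002]]
```

>>> {"name": "carry_out", "arguments": {"moves": [[-1,0.001,0.001,-0.04,0,0,-0.003],[-1,0.002,0.001,-0.07,0,0,-0.005],[-1,0.002,0.001,-0.09,0,0,-0.005],[-1,0.002,0.001,-0.098,0,0,-0.005],[-1,0.002,0.001,-0.098,0,0,-0.005]], "squeeze": 70}}

```text
clock: 3.9
eef_pos: [573.5, 289.1, 68.8]
eef_rot: [-61.2, 89.7, -143.2]
force: [0.3, -1.0, 0.6]
width: 0.999
```

```bash
python3 snap.py wrist w6; python3 -c "
from workcell import bot;o=bot.get_obs();print(o['eef_pos'],o['force'])"
```

```text
3.9 [573.5 289.1  68.8] [649.2 300.2 189.6] 1.42
[574.23381541 289.75199844  69.82836241] [-0.47535145 -0.21838069  0.46926298]
```

View pics/w6.png

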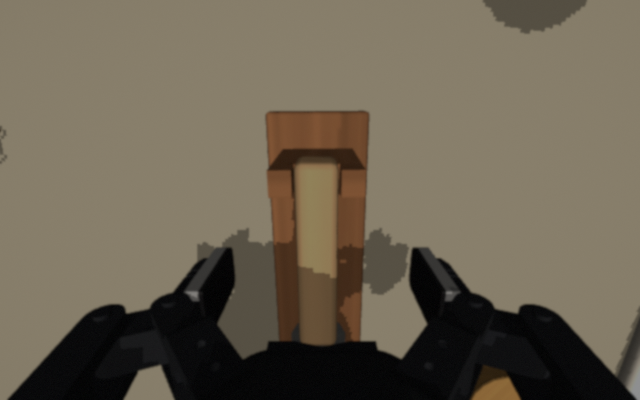

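>>> {"name": "carry_out", "arguments": {"moves": [[1,0,0.001,-0.001,0,0,0],[1,0,0.001,-0.001,0,0,0],[1,0,0.001,-0.001,0,0,0],[1,0,0.001,-0.001,0,0,0],[1,0,0.001,-0.001,0,0,0]], "squeeze": 70}}

```text
clock: 4.45
eef_pos: [574.6, 291.0, 69.5]
eef_rot: [-45.3, 89.9, -127.3]
force: [1.0, 1.2, -0.2]
width: 0.193
```

>>> {"name": "carry_out", "arguments": {"moves": [[1,0,0,0,0,0,0],[1,0,0,0.02,0,0,0],[1,0,0,0.05,0,0,0],[1,0,0,0.08,0,0,0],[1,0,0,0.08,0,0,0]]}}

```text
clock: 4.95
eef_pos: [577.9, 292.6, 154.4]
eef_rot: [95.5, 89.6, 13.5]
force: [1.1, -0.4, -1.1]
width: 0.191
```

```bash
python3 snap.py wrist w7; python3 snap.py side s7;python3 -c "
import cv2
cv2.imwrite('pics/w7s7.png',cv2.vconcat([cv2.imread('pics/w7.png')[100:],cv2.imread('pics/s7.png')[40:300]]))"
```

```text
4.95 [577.9 292.6 154.4] [652.2 303.2 276.1] 2.42
5.0 [576.3 291.9 151.9] [ 406.7 -882.6 1032.3] 2.9
```

View pics/w7s7.png

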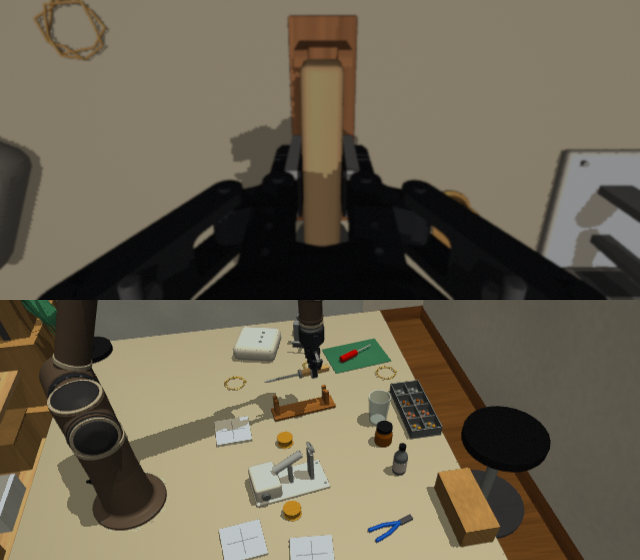

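Run:
```python
import cv2,pickle
im=cv2.imread("pics/w7.png")[135:300,270:375];cv2.imwrite("pics/c10.png",cv2.resize(im,None,fx=4,fy=3.5,interpolation=cv2.INTER_CUBIC))
from h import *
W,o=pickle.load(open("pics/w7.pkl","rb"));M=cur(o)
T=np.eye(4);T[:3,:3]=M;T[:3,3]=o['eef_pos'];C=np.linalg.inv(T)@W['pose'];print(C.round(3))
W5,o5=pickle.load(open("pics/w3.pkl","rb"));T[:3,:3]=cur(o5);T[:3,3]=o5['eef_pos'];print((np.linalg.inv(T)@W5['pose']).round(3))
```

```text
[[ 0.00000e+00 -2.98000e-01  9.55000e-01 -1.21115e+02]
 [ 0.00000e+00 -9.55000e-01 -2.98000e-01  7.59320e+01]
 [ 1.00000e+00  1.00000e-03 -0.00000e+00 -2.49000e-01]
 [ 0.00000e+00  0.00000e+00  0.00000e+00  1.00000e+00]]
[[ 0.00000e+00 -2.98000e-01  9.55000e-01 -1.21123e+02]
 [ 0.00000e+00 -9.55000e-01 -2.98000e-01  7.59700e+01]
 [ 1.00000e+00  1.00000e-03 -0.00000e+00 -2.94000e-01]
 [ 0.00000e+00  0.00000e+00  0.00000e+00  1.00000e+00]]
```

View pics/c10.png

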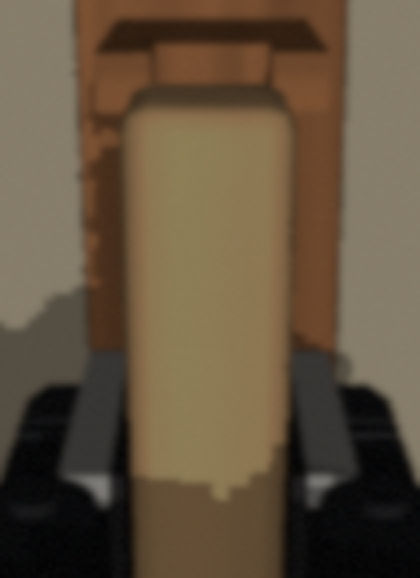

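Run:
```python
import pickle
from h import *
W,o=pickle.load(open("pics/w7.pkl","rb"));M=cur(o)
T=np.eye(4);T[:3,:3]=M;T[:3,3]=o['eef_pos'];C=dict(W);C['pose']=np.linalg.inv(T)@W['pose']
for r in (160,163.6,165):
    P=C;O,d=ray(P,(322,r))
    for tx in (-8,-6,-4): print(r,tx,(O+d*(tx-O[0])/d[0]).round(1))
for p in [(301,170),(343.5,170),(302.5,270),(341.5,270)]:
    O,d=ray(C,p); print((O+d*(-6-O[0])/d[0]).round(1))
```

```text
160 -8 [-8.  53.9 -0.2]
160 -6 [-6.  53.5 -0.1]
160 -4 [-4.  53.1 -0.1]
163.6 -8 [-8.  52.5 -0.2]
163.6 -6 [-6.  52.1 -0.1]
163.6 -4 [-4.  51.7 -0.1]
165 -8 [-8.  52.  -0.2]
165 -6 [-6.  51.6 -0.1]
165 -4 [-4.  51.1 -0.1]
[-6.  49.6 -8.4]
[-6.  49.6  8.3]
[-6.   5.  -8.6]
[-6.   5.   8.4]
```

```bash
cat > tgt.py <<'E'
import sys
from h import *
from workcell import bot
# usage: tgt.py s  [ex ey ez yaw elev gx ax]  -> delta placing rod tip at guide z = s
a=list(map(float,sys.argv[1:]))+[None]*8
s=a[0];E=np.array([517.5,-16,130]);yaw,el,gx,ax=8.5,28,46,3.5
if a[1] is not None:E=np.array(a[1:4])
rx,Rt=rodR(yaw,el)
# average noisy readings? single reading
o=bot.get_obs()
Gp=E+rx*(s+110+gx)
tcp=Gp-ax*Rt[:,0]
Rc=cur(o)
print("t",o['clock'],"tgt tcp",tcp.round(1),"cur",o['eef_pos'].round(1),"F",o['force'].round(1),"w",o['width'].round(3))
print("shift",((tcp-o['eef_pos'])/1000).round(4),"rot",R.from_matrix(Rt@Rc.T).as_rotvec().round(4))
# current tip estimate in guide frame
rodx=Rc[:,1];Ga=o['eef_pos']+ax*Rc[:,0];tip=Ga-rodx*(110+gx)
gy=np.array([-np.sin(np.radians(yaw)),np.cos(np.radians(yaw)),0]);gxx=np.cross(gy,rx)
d=tip-E;print("tip guide xyz",np.round([d@gxx,d@gy,d@rx],1),"tip world",tip.round(1))
E
python3 tgt.py 40;  python3 - <<'E'
from h import *
from workcell import imaging
D=imaging.get_calibration("side")
print("tumbler",onz(D,(378,148),50),"jar",onz(D,(383,173),50),"bottle",onz(D,(400,200),50),"pliers",onz(D,(390,268),6))
E
```

```text
tumbler [766.77965586 187.54420102  50.        ] jar [752.0348251   74.49531778  50.        ] bottle [770.12192739 -41.55913457  50.        ] pliers [ 690.21475189 -232.04851121    6.        ]Traceback (most recent call last):
  File "tgt.py", line 14, in <module>
    print("t",o['clock'],"tgt tcp",tcp.round(1),"cur",o['eef_pos'].round(1),"F",o['force'].round(1),"w",o['width'].round(3))
                                                                                                        ^^^^^^^^^^^^^^^^
AttributeError: 'float' object has no attribute 'round'
```

```bash
sed -i "s/o\['width'\].round(3)/round(o['width'],3)/" tgt.py; python3 tgt.py 40
```

```text
t 5.05 tgt tcp [687.    9.3 225.1] cur [574.8 291.2 149.8] F [-1.   0.  -1.2] w 0.196
shift [ 0.1123 -0.2818  0.0753] rot [ 0.0718 -0.4841  0.0086]
tip guide xyz [-39.8 296.6 -39.9] tip world [420.3 269.4 146.4]
```

>>> {"name": "carry_out", "arguments": {"moves": [[1,0.02,-0.02,0.04,0.014,-0.1,0.002],[1,0.045,-0.05,0.07,0.03,-0.2,0.004],[1,0.07,-0.09,0.09,0.045,-0.3,0.006],[1,0.09,-0.135,0.09,0.06,-0.4,0.008],[1,0.105,-0.18,0.09,0.0718,-0.4841,0.0086]]}}

```text
clock: 5.55
eef_pos: [679.6, 109.8, 238.8]
eef_rot: [89.9, 61.9, 8.5]
force: [0.6, -0.1, -1.5]
width: 0.199
```

>>> {"name": "carry_out", "arguments": {"moves": [[1,0.007,-0.04,0,0,0,0],[1,0.009,-0.08,0,0,0,0],[1,0.009,-0.095,-0.005,0,0,0],[1,0.009,-0.095,-0.01,0,0,0],[1,0.009,-0.095,-0.01,0,0,0]]}}

```text
clock: 6.05
eef_pos: [686.4, 14.8, 224.8]
eef_rot: [90.1, 62.3, 8.6]
force: [-0.2, -0.8, -1.2]
width: 0.196
```

```bash
python3 tgt.py 40; python3 tgt.py 40
```

```text
t 6.05 tgt tcp [687.    9.3 225.1] cur [686.4  14.8 224.8] F [-0.2 -0.8 -1.2] w 0.196
shift [ 0.0007 -0.0055  0.0003] rot [-0.0004 -0.0047  0.    ]
tip guide xyz [-0.4  5.6 40. ] tip world [551.4  -5.2 149.1]
t 6.05 tgt tcp [687.    9.3 225.1] cur [686.4  14.8 224.8] F [-0.2 -0.8 -1.2] w 0.196
shift [ 0.0007 -0.0055  0.0003] rot [-0.0004 -0.0047  0.    ]
tip guide xyz [-0.4  5.6 40. ] tip world [551.4  -5.2 149.1]
```

Close the y offset and come in to about 12 mm, then check in both cameras.

>>> {"name": "carry_out", "arguments": {"moves": [[1,0.0007,-0.0055,0.0003,0,-0.0047,0],[1,-0.006,-0.0065,-0.004,0,-0.0047,0],[1,-0.014,-0.0078,-0.009,0,-0.0047,0],[1,-0.023,-0.009,-0.013,0,-0.0047,0],[1,-0.023,-0.009,-0.013,0,-0.0047,0]]}}

```text
clock: 6.55
eef_pos: [660.8, 6.4, 210.1]
eef_rot: [90.2, 62.2, 8.7]
force: [-0.4, -0.7, -1.1]
width: 0.199
```

```bash
python3 snap.py side s8;python3 snap.py scene c8;python3 tgt.py 12
python3 - <<'E'
import cv2
def crop(n,x,y,w,h,k,o):
    im=cv2.imread(f"pics/{n}.png")[y:y+h,x:x+w]; im=cv2.convertScaleAbs(im,alpha=1.3); cv2.imwrite(o,cv2.resize(im,None,fx=k,fy=k,interpolation=cv2.INTER_CUBIC))
crop("s8",265,150,90,75,8,"pics/s8c.png");crop("c8",310,150,90,75,8,"pics/c8c.png")
E
```

```text
6.55 [660.8   6.4 210.1] [ 406.7 -882.6 1032.3] 2.19
6.6 [662.1   6.2 211. ] [1158.8 -124.8  813.6] 2.06
t 6.65 tgt tcp [662.6   5.7 212. ] cur [663.    6.  211.9] F [ 0.5  0.8 -0.8] w 0.198
shift [-0.0004 -0.0004  0.0001] rot [-0.0004  0.0003 -0.0001]
tip guide xyz [ 0.4  0.3 12.4] tip world [528.4 -14.1 135.5]
```

View pics/s8c.png

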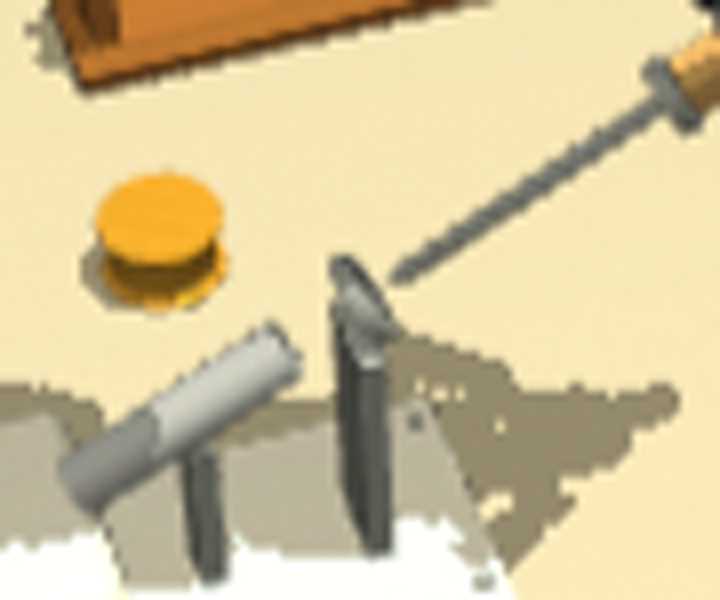

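View pics/c8c.png

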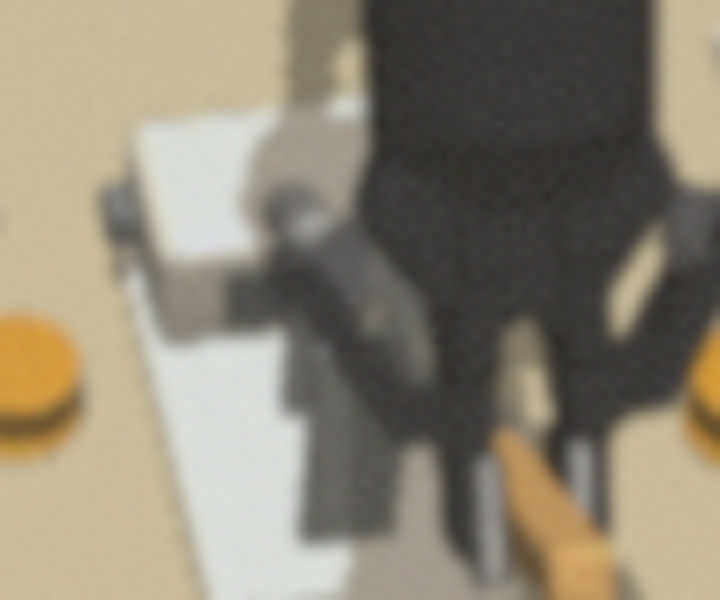

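>>> {"name": "carry_out", "arguments": {"moves": [[1,-0.005,-0.001,-0.0026,0,0,0],[1,-0.01,-0.0018,-0.0052,0,0,0],[1,-0.015,-0.0026,-0.008,0,0,0],[1,-0.02,-0.0033,-0.0107,0,0,0],[1,-0.022,-0.0036,-0.0118,0,0,0]]}}

```text
clock: 7.15
eef_pos: [640.0, 2.4, 199.2]
eef_rot: [90.1, 62.1, 8.6]
force: [0.1, 0.3, -1.5]
width: 0.196
```

```bash
python3 snap.py side s9;python3 tgt.py -30
python3 - <<'E'
import cv2
def crop(n,x,y,w,h,k,o):
    im=cv2.imread(f"pics/{n}.png")[y:y+h,x:x+w]; im=cv2.convertScaleAbs(im,alpha=1.3); cv2.imwrite(o,cv2.resize(im,None,fx=k,fy=k,interpolation=cv2.INTER_CUBIC))
crop("s9",265,150,90,75,8,"pics/s9c.png")
E
```

```text
7.15 [640.    2.4 199.2] [ 406.7 -882.6 1032.3] 2.18
t 7.2 tgt tcp [6.259e+02 2.000e-01 1.922e+02] cur [639.9   2.4 199.2] F [-0.4  0.4 -1.1] w 0.197
shift [-0.014  -0.0022 -0.0069] rot [-0.0007 -0.0014  0.0001]
tip guide xyz [  0.3   0.2 -14.2] tip world [505.2 -17.7 123. ]
```

View pics/s9c.png

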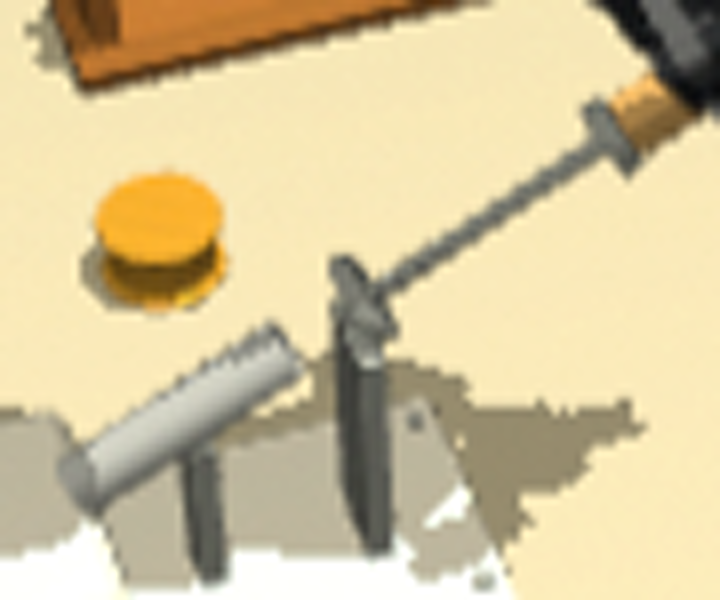

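>>> {"name": "carry_out", "arguments": {"moves": [[1,-0.005,-0.0008,-0.0026,0,0,0],[1,-0.01,-0.0016,-0.0053,0,0,0],[1,-0.014,-0.0022,-0.0072,0,0,0],[1,-0.016,-0.0025,-0.0083,0,0,0],[1,-0.016,-0.0025,-0.0083,0,0,0]]}}

```text
clock: 7.7
eef_pos: [623.4, -0.1, 190.5]
eef_rot: [90.1, 62.1, 8.6]
force: [-0.5, -0.2, -1.8]
width: 0.197
```

```bash
python3 snap.py side s10;python3 tgt.py -50
python3 - <<'E'
import cv2
def crop(n,x,y,w,h,k,o):
    im=cv2.imread(f"pics/{n}.png")[y:y+h,x:x+w]; im=cv2.convertScaleAbs(im,alpha=1.3); cv2.imwrite(o,cv2.resize(im,None,fx=k,fy=k,interpolation=cv2.INTER_CUBIC))
crop("s10",265,150,90,75,8,"pics/s10c.png")
E
```

```text
7.7 [ 6.234e+02 -1.000e-01  1.905e+02] [ 406.7 -882.6 1032.3] 0.92
t 7.75 tgt tcp [608.4  -2.4 182.9] cur [ 6.238e+02 -1.000e-01  1.909e+02] F [-0.7  0.7 -1. ] w 0.198
shift [-0.0154 -0.0023 -0.008 ] rot [-0.0006 -0.0013  0.0001]
tip guide xyz [  0.    0.  -32.5] tip world [489.1 -20.2 114.7]
```

View pics/s10c.png

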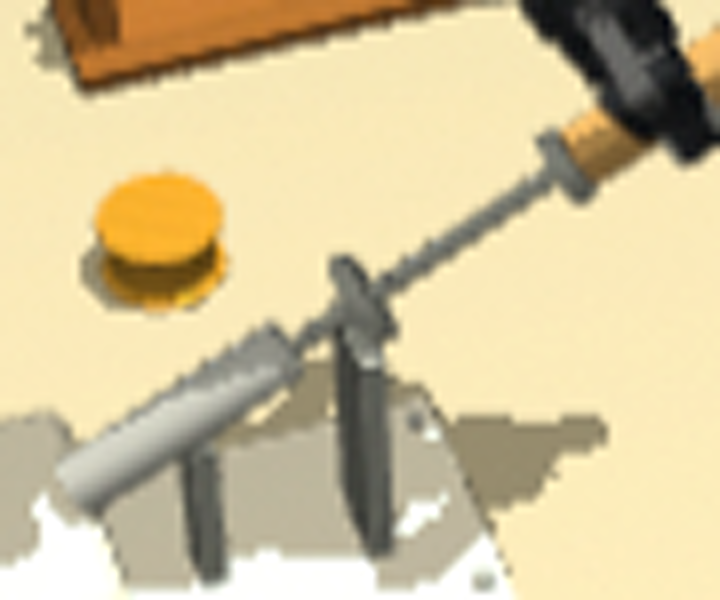

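>>> {"name": "carry_out", "arguments": {"moves": [[1,-0.0045,-0.0007,-0.0024,0,0,0],[1,-0.009,-0.0014,-0.0048,0,0,0],[1,-0.013,-0.002,-0.007,0,0,0],[1,-0.017,-0.0026,-0.009,0,0,0],[1,-0.02,-0.003,-0.0107,0,0,0]]}}

```text
clock: 8.25
eef_pos: [603.2, -3.2, 179.7]
eef_rot: [90.1, 62.1, 8.6]
force: [-0.4, -1.0, -0.8]
width: 0.2
```

```bash
python3 tgt.py -85
```

```text
t 8.25 tgt tcp [577.9  -7.  166.4] cur [603.2  -3.2 179.7] F [-0.4 -1.  -0.8] w 0.2
shift [-0.0253 -0.0038 -0.0133] rot [-0.0008 -0.0019  0.0002]
tip guide xyz [ -0.    0.1 -56.1] tip world [468.4 -23.2 103.7]
```

>>> {"name": "carry_out", "arguments": {"moves": [[1,-0.007,-0.0011,-0.0037,0,0,0],[1,-0.014,-0.0022,-0.0074,0,0,0],[1,-0.021,-0.0032,-0.011,0,0,0],[1,-0.028,-0.0042,-0.0148,0,0,0],[1,-0.034,-0.0051,-0.018,0,0,0]]}}

```text
clock: 8.75
eef_pos: [568.3, -8.3, 161.2]
eef_rot: [90.1, 62.1, 8.6]
force: [-0.3, 0.7, -1.0]
width: 0.201
```

```bash
python3 tgt.py -110;python3 snap.py side s11
python3 - <<'E'
import cv2
def crop(n,x,y,w,h,k,o):
    im=cv2.imread(f"pics/{n}.png")[y:y+h,x:x+w]; im=cv2.convertScaleAbs(im,alpha=1.3); cv2.imwrite(o,cv2.resize(im,None,fx=k,fy=k,interpolation=cv2.INTER_CUBIC))
crop("s11",265,150,90,75,8,"pics/s11c.png")
E
```

```text
t 8.75 tgt tcp [556.  -10.2 154.7] cur [568.3  -8.3 161.2] F [-0.3  0.7 -1. ] w 0.201
shift [-0.0122 -0.0019 -0.0065] rot [-0.0008 -0.0024  0.0003]
tip guide xyz [ -0.3   0.2 -96. ] tip world [433.5 -28.3  85.2]
8.75 [568.3  -8.3 161.2] [ 406.7 -882.6 1032.3] 8.65
```

View pics/s11c.png

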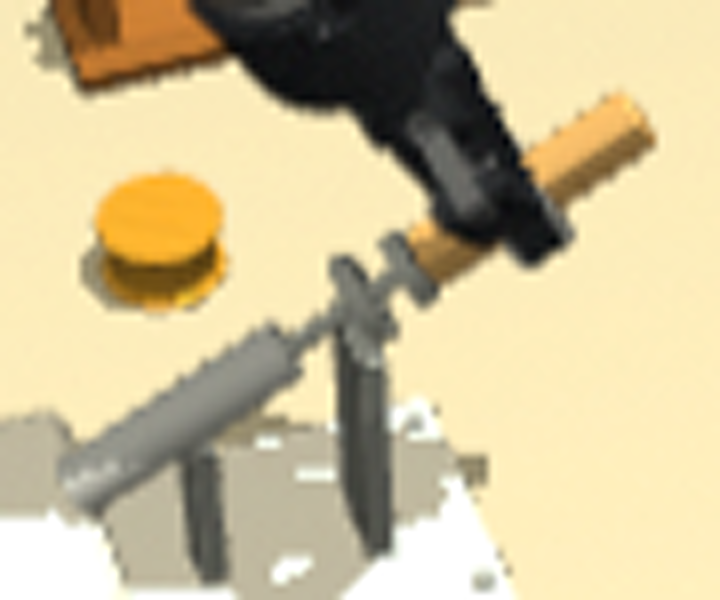

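>>> {"name": "carry_out", "arguments": {"moves": [[1,-0.003,-0.0005,-0.0016,0,0,0],[1,-0.006,-0.0009,-0.0032,0,0,0],[1,-0.008,-0.0012,-0.0043,0,0,0],[1,-0.0095,-0.0014,-0.0051,0,0,0],[1,-0.0105,-0.0016,-0.0056,0,0,0]]}}

```text
clock: 9.3
eef_pos: [558.4, -10.0, 156.2]
eef_rot: [90.1, 62.0, 8.5]
force: [5.6, 2.1, 0.4]
width: 0.198
```

```bash
python3 tgt.py -112
```

```text
t 9.3 tgt tcp [554.3 -10.5 153.7] cur [558.4 -10.  156.2] F [5.6 2.1 0.4] w 0.198
shift [-0.0041 -0.0005 -0.0025] rot [-0.001  -0.0002  0.0013]
tip guide xyz [  -0.2    0.2 -107.2] tip world [423.8 -29.9  79.9]
```

>>> {"name": "carry_out", "arguments": {"moves": [[1,-0.0015,-0.0002,-0.0008,0,0,0],[1,-0.002,-0.0003,-0.0011,0,0,0],[1,-0.0025,-0.0004,-0.0013,0,0,0],[1,-0.0025,-0.0004,-0.0013,0,0,0],[1,-0.0025,-0.0004,-0.0013,0,0,0]]}}

```text
clock: 9.8
eef_pos: [558.2, -10.6, 156.8]
eef_rot: [90.0, 61.7, 8.3]
force: [5.1, 2.8, -0.2]
width: 0.198
```

```bash
python3 tgt.py -112;python3 snap.py side s12
python3 - <<'E'
import cv2
def crop(n,x,y,w,h,k,o):
    im=cv2.imread(f"pics/{n}.png")[y:y+h,x:x+w]; im=cv2.convertScaleAbs(im,alpha=1.3); cv2.imwrite(o,cv2.resize(im,None,fx=k,fy=k,interpolation=cv2.INTER_CUBIC))
crop("s12",265,150,90,75,8,"pics/s12c.png")
E
```

```text
t 9.8 tgt tcp [554.3 -10.5 153.7] cur [558.2 -10.6 156.8] F [ 5.1  2.8 -0.2] w 0.198
shift [-0.0039  0.0001 -0.003 ] rot [-0.0006  0.0049  0.0024]
tip guide xyz [-1.000e-01 -4.000e-01 -1.072e+02] tip world [423.9 -30.4  79.8]
9.8 [558.2 -10.6 156.8] [ 406.7 -882.6 1032.3] 0.1
```

View pics/s12c.png

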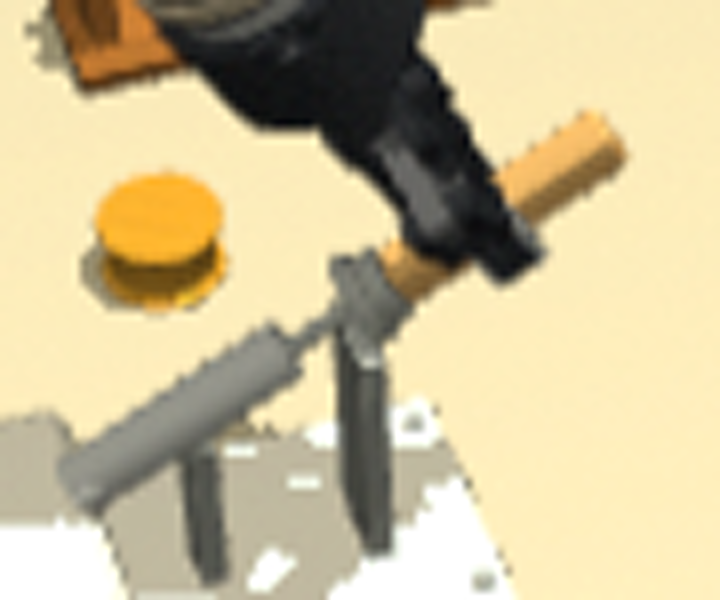

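>>> {"name": "carry_out", "arguments": {"moves": [[1,-0.002,-0.0001,-0.0012,0,0.002,0.001],[1,-0.004,-0.0003,-0.0022,0,0.004,0.002],[1,-0.004,-0.0003,-0.0022,0,0.004,0.002],[1,-0.004,-0.0003,-0.0022,0,0.004,0.002],[1,-0.004,-0.0003,-0.0022,0,0.004,0.002]]}}

```text
clock: 10.35
eef_pos: [557.9, -11.4, 157.6]
eef_rot: [89.8, 61.5, 8.2]
force: [8.6, 3.5, -0.8]
width: 0.2
```

```bash
python3 tgt.py -112
```

```text
t 10.35 tgt tcp [554.3 -10.5 153.7] cur [557.9 -11.4 157.6] F [ 8.6  3.5 -0.8] w 0.2
shift [-0.0036  0.0009 -0.0038] rot [0.0004 0.0093 0.0021]
tip guide xyz [  -0.3   -1.3 -107.1] tip world [424.  -31.2  80. ]
```

>>> {"name": "carry_out", "arguments": {"moves": [[1,0.003,0.001,0.001,0,0.004,0.001],[1,0.012,0.0025,0.0058,0,0.0085,0.002],[1,0.024,0.0043,0.0122,0,0.0085,0.002],[1,0.036,0.006,0.0187,0,0.0085,0.002],[1,0.048,0.0078,0.025,0,0.0085,0.002]]}}

```text
clock: 10.85
eef_pos: [605.9, -3.5, 182.2]
eef_rot: [90.0, 62.1, 8.5]
force: [-0.6, 0.3, -0.7]
width: 0.196
```

```bash
python3 tgt.py 30
```

```text
t 10.85 tgt tcp [678.3   8.  220.4] cur [605.9  -3.5 182.2] F [-0.6  0.3 -0.7] w 0.196
shift [0.0724 0.0115 0.0382] rot [ 0.0005 -0.0012 -0.0002]
tip guide xyz [ -0.9  -0.7 -52.7] tip world [471.2 -23.6 106. ]
```

>>> {"name": "carry_out", "arguments": {"moves": [[1,0.014,0.0023,0.0075,0,0,0],[1,0.028,0.0045,0.0148,0,0,0],[1,0.042,0.0067,0.022,0,0,0],[1,0.057,0.009,0.03,0,0,0],[1,0.0724,0.0115,0.0382,0,0,0]]}}

```text
clock: 11.35
eef_pos: [678.7, 8.2, 220.2]
eef_rot: [90.0, 62.2, 8.5]
force: [0.1, -0.3, -1.1]
width: 0.2
```

>>> {"name": "carry_out", "arguments": {"moves": [[1,0.009,0.001,0.005,0,0,0],[1,0.009,0.001,0.005,0,0,0],[1,0.009,0.001,0.03,0,0,0],[1,0.009,0.001,0.06,0,0,0],[1,0.009,0.001,0.06,0,0,0]]}}

```text
clock: 11.85
eef_pos: [690.2, 8.8, 285.6]
eef_rot: [89.7, 61.7, 8.2]
force: [0.6, 0.1, -0.1]
width: 0.196
```

```bash
python3 tgt.py 30; python3 snap.py side s13
python3 - <<'E'
from h import *
from workcell import bot
o=bot.get_obs()
for yaw in (0,8.5):
    rx,Rt=rodR(yaw,0)
    tip=np.array([475.5,-275.5,67]);G=tip+rx*(110+46);print(yaw,G,delta(o,G+[0,0,0.5],Rt))
E
```

```text
t 11.85 tgt tcp [678.3   8.  220.4] cur [690.2   8.8 285.6] F [ 0.6  0.1 -0.1] w 0.196
shift [-0.0119 -0.0008 -0.0652] rot [ 0.0016  0.0062 -0.0002]
tip guide xyz [-51.1  -1.2  71.1] tip world [556.1 -11.5 208.5]
11.85 [690.2   8.8 285.6] [ 406.7 -882.6 1032.3] 2.58
0 [ 631.5 -275.5   67. ] (array([-0.0572, -0.2844, -0.2123]), array([-0.035 ,  0.4892, -0.1462]))
8.5 [ 629.78647468 -252.44173186   67.        ] (array([-0.0589, -0.2614, -0.2123]), array([-0.071 ,  0.4848, -0.0008]))
```

View pics/s13.png

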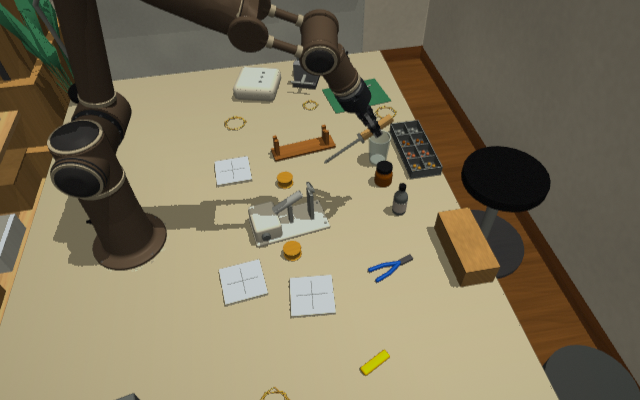

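>>> {"name": "carry_out", "arguments": {"moves": [[1,-0.01,-0.04,0.01,-0.006,0.08,-0.024],[1,-0.02,-0.085,0.01,-0.013,0.18,-0.054],[1,-0.03,-0.13,0.01,-0.02,0.28,-0.084],[1,-0.04,-0.175,0,-0.027,0.38,-0.114],[1,-0.05,-0.22,-0.01,-0.034,0.47,-0.14]]}}

```text
clock: 12.4
eef_pos: [637.4, -212.4, 271.3]
eef_rot: [97.3, 89.2, 7.6]
force: [-0.4, -0.0, -1.8]
width: 0.196
```

>>> {"name": "carry_out", "arguments": {"moves": [[1,-0.004,-0.035,-0.03,0,0.01,0],[1,-0.007,-0.06,-0.07,0,0.01,0],[1,-0.007,-0.064,-0.11,0,0.01,0],[1,-0.007,-0.064,-0.14,0,0.01,0],[1,-0.007,-0.064,-0.14,0,0.01,0]]}}

```text
clock: 12.9
eef_pos: [624.0, -273.9, 122.2]
eef_rot: [-132.2, 89.2, 138.0]
force: [-0.3, 0.2, -2.1]
width: 0.2
```

```bash
python3 snap.py side s14; python3 snap.py scene c14
python3 - <<'E'
from h import *
from workcell import bot
o=bot.get_obs();M=cur(o);rx,Rt=rodR(0,0)
G=o['eef_pos']+3.5*M[:,0];print(o['eef_pos'],"tip",G-156*M[:,1])
tip=np.array([475.5,-275.5,65]);print(delta(o,tip+rx*156+[0,0,.5],Rt))
E
```

```text
12.9 [ 624.  -273.9  122.2] [ 406.7 -882.6 1032.3] 3.92
12.95 [ 626.5 -274.7  126. ] [1158.8 -124.8  813.6] 4.16
[ 628.96482112 -275.67195784  129.33652074] tip [ 472.96828533 -276.48651314  125.77740232]
(array([ 0.0025,  0.0002, -0.0608]), array([-0.0039,  0.0004, -0.0053]))
```

View pics/s14.png

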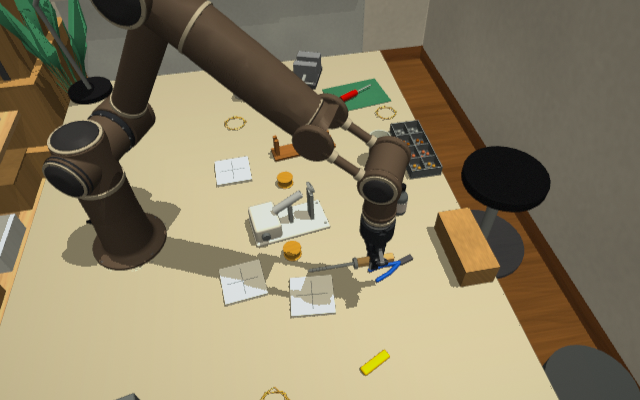

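>>> {"name": "carry_out", "arguments": {"moves": [[1,0.0025,0,-0.02,-0.0039,0.0004,-0.0053],[1,0.0025,0,-0.04,-0.0039,0.0004,-0.0053],[1,0.0025,0,-0.052,-0.0039,0.0004,-0.0053],[1,0.0025,0,-0.059,-0.0039,0.0004,-0.0053],[1,0.0025,0,-0.06,-0.0039,0.0004,-0.0053]]}}

```text
clock: 13.5
eef_pos: [631.7, -275.5, 69.7]
eef_rot: [69.6, 90.0, -20.4]
force: [0.6, 1.1, -0.6]
width: 0.194
```

>>> {"name": "carry_out", "arguments": {"moves": [[1,0,0,0,0,0,0],[1,0,0,0,0,0,0],[1,0,0,0,0,0,0],[1,0,0,0,0,0,0],[1,0,0,0,0,0,0]]}}

```text
clock: 14.0
eef_pos: [631.8, -275.6, 70.0]
eef_rot: [64.5, 90.0, -25.5]
force: [-0.5, -0.9, -0.4]
width: 0.197
```

```bash
python3 snap.py side s15; python3 snap.py wrist w15
python3 - <<'E'
from h import *
from workcell import bot,imaging
import cv2
o=bot.get_obs();M=cur(o)
G=o['eef_pos']+3.5*M[:,0];t=G-156*M[:,1];print(o['eef_pos'],"tip",t,"rodx",M[:,1].round(3),o['force'],o['width'],abs(o['joint_velocities']).max())
D=imaging.get_calibration("side");print(proj(D,t),proj(D,[475.5,-275.5,12]))
a=cv2.imread("pics/s15.png")[220:340,240:440];cv2.imwrite("pics/e.png",cv2.vconcat([cv2.resize(a,(640,384),interpolation=cv2.INTER_CUBIC),cv2.resize(cv2.imread("pics/w15.png"),(640,200))[:, :]]))
E
```

```text
14.0 [ 631.8 -275.6   70. ] [ 406.7 -882.6 1032.3] 0.23
14.05 [ 631.8 -275.6   69.9] [ 707.6 -275.3  191. ] 0.19
[ 631.72269577 -275.58929198   69.7666709 ] tip [ 475.72404097 -275.64835873   66.20770835] rodx [1. 0. 0.] [-0.41730788  0.07825918 -0.58004516] 0.19950633398844186 0.18111804401540246
[311.73747152 282.85449019] [312.35950545 294.49007656]
```

View pics/e.png

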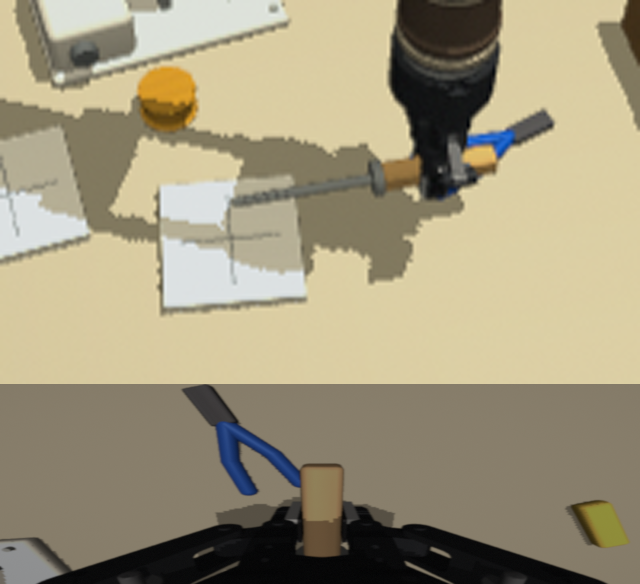

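```bash
python3 -c "
from workcell import workorder
print(workorder.hand_in())"
```

```text
the job is handed in; nothing more can be done
None
```

I carried out the whole job and handed it in at about 14 s of the 54 s allowed. No verdict was reported.

- **Insertion:** I took the rod from the cradle by its handle and passed it through the eyelet and down the guide tube. No contact showed until the collar met the eyelet.
- **Collar stop:** The rod stopped there and stayed put for about a second while I pushed with roughly 6–9 N. The tip's computed depth at the stop was 107 mm, against the 110 mm given. I put the 3 mm down to my estimate of the eyelet's position, because the side picture shows the collar on the eyelet.
- **Final pose:** I drew the rod right out and took it over the tile farthest to the robot's right, the one at about (475, -275) mm. The rod is level, with its tip computed at (475.7, -275.6, 66) mm, about 54 mm above the tile's face. The joints are nearly still (under 0.25 degrees/s), the tool force is at noise level, and the grip opening has stayed the same since the pick. The tip's pixel in the side picture is within about 1 px of its predicted place.

**Disagreements and limits:**
- The scene camera's positions differed by 5–10 mm from the side and wrist cameras, so I relied on the wrist and side views.
- The hand blocked the scene camera's view of the mouth during insertion, so only the side view confirmed the alignment.
- I saw no bench item moved, but I did not measure them all again at the end.

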